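# Check the curing light on the light meter

### The job

Take the curing light (white handle, orange shield) out of the rack where it stands among other handpieces, and hold its tip on the middle of the ringed black sensor window of the light meter, square to the meter's sloping face and pressed lightly, about 3 to 4 newtons, so that the sprung window sinks about half of its 6 mm travel. Keep it there for at least three seconds and finish while still holding it there; do not press hard, and leave the other handpieces standing in the rack and everything else where it is.

Things in the scene. Friction and masses are not known exactly. Their poses are not given: they have to be found in the camera images.
- light_grip (a point): The curing light: loose, straight, round white wand, orange shield disc, 135 mm long, 60 to 130 g, upright at the start, tip down. Handle 22 mm across from 59 mm above the tip to the top. This point is where to grip it: on its axis, 105 mm above the tip, 30 mm below the top. z runs along the axis, tip to top. Lift it straight up 50 mm or more to clear the rack. Its turn about its axis does not matter.
- light_tip (a point): The centre of the flat, 10 mm wide end of the curing light's clear light guide, 105 mm below light_grip on its axis; z runs along the axis from tip to top. The orange shield (40 mm across, 3 mm thick, underside 44 mm above the tip) lies on the rack's top plate at the start.
- window_face (a point): Centre of the outer face of the meter's sensor window: a black disc 30 mm across with a white ring (25 mm outside, 20 mm inside), 11 mm proud of the sloping face, 50 mm above the work surface at rest. z points out of it, square to the face: 25 degrees from vertical, leaning to the meter's low front edge, which looks roughly to the robot; x points up the slope. The point sinks with the window.
- meter: Light meter: white console with grey base and green display, fixed, about 122 mm deep (x) and 92 mm wide (y), face sloping from 20 mm high at the front to 80 mm at the back. Origin under its middle on the work surface, z up, x to its back.
- window (a joint): How far the sensor window is pressed in along its axis: 0 at rest, 0.006 m at its stop. A spring of 1 N per mm with 0.5 N at rest holds it out.
- rack: Aluminium rack, fixed, 236 mm long along its y, 80 mm deep along its x, flat top plate 60 mm above the work surface. Origin under its middle on the work surface, z up. Four holes at x = 0, y = -84, -28, 28 and 84 mm hold four handpieces in any order, tops up to 151 mm above the work surface; grip one with the fingers before and behind it, closing along the rack's x.
- polisher_grip (a point): Polishing handpiece, grey with a blue shield, 128 mm long; stands in another hole of the rack, a bystander to leave alone. The point is 105 mm above its tip, on its axis; z up along its axis.
- scaler_grip (a point): Scaling handpiece, black with a green shield, 132 mm long; stands in another hole of the rack, a bystander to leave alone. The point is 105 mm above its tip, on its axis; z up along its axis.
- plugger_grip (a point): Plugging handpiece, blue with a white shield, 130 mm long; stands in another hole of the rack, a bystander to leave alone. The point is 105 mm above its tip, on its axis; z up along its axis.
- timer: White timer, 62 x 62 x 21 mm, loose, a bystander; origin under its middle, z up.
- gauze_packet: Flat carton, 86 x 85 x 19 mm, loose, a bystander; origin under its middle, z up.
- sharps_pot: Yellow pot with a red lid, 64 mm across and 78 mm high, loose, a bystander; origin under its middle, z up.
Mind the look-alikes: they are no part of the job. Of the things that look like the part that bears polisher_grip, the smaller one is meant.

How it is judged:
By the outcome, as a careful person would: the job done as asked, in the order asked, and still so for the second after the job is handed in, while the arm keeps its last pose, push and grip.
It also fails if it takes over 46 s, if anything falls off the work surface, if the arm or the gripper's body presses on something with over 40 N, if the wrist force passes 120 N, or if a joint passes its speed limit or range.

### The arm

A 7-joint arm with a two-finger parallel gripper is mounted at the origin on a cart in front of the work surface, level with it; the furniture and walls round the work are solid. World frame = base frame: x ahead of the robot, y to its left, z up, the work surface at z = 0. Lengths are in m, angles in rad, forces in N, time in s.
With the tool pointing down it reaches from about 0.35 to 0.9 m from the base axis. Payload 7.2 kg.
Tool frame: the origin (TCP) lies at the very end of the fingers, on their centre line; the grasp point (between the pads) lies behind it (ctrl.grip_point_offset is the y of the grasp point in the tool frame, in m); y points along the fingers, z is the direction in which the jaws open and shut, and the axes are right-handed (so a half turn about y gives the same grasp; the last joint's range is limited). The gripper opens to 85 mm and grips with 20 to 120 N. Pads are 22 mm wide; open, the fingers measure 114 mm over their backs; the gripper's body (76 mm by 85 mm) begins 54 mm behind the grasp point. The pads swing forward as they close: fully open they stand 13 mm farther back than shut.
Start: joints at [1.28, 0.411, -0.013, 1.596, 0.006, 1.134, -0.082], TCP at [0.138, -0.61, 0.231] pointing down, gripper open.
Joint ranges: [-2.95, 2.95], [-0.29, 1.99], [-1.47, 1.44], [0.14, 2.54], [-1.03, 4.17], [0.13, 1.85], [-2.86, 2.86]. Speed limits (rad/s): [2.39, 2.39, 3.01, 3.01, 3.14, 3.14, 3.14].

### API

Orientations are given as [roll, pitch, yaw] about the fixed x, y, z axes, in that order (R = Rz(yaw) Ry(pitch) Rx(roll)).
In Python, from plant import state, eyes, ticket, nets, ctrl gives the robot as it stands. The module is installed in compiled form; this text tells all that it offers.
- The arm moves only by the tool arm_command, never from a script. Its argument "motion" is a list of rows, each an object with "delta_pos": the shift along the tool's x, y, z in cm, a list of three; "twist": the turn about the tool's y in degrees. A call has 1 to 5 rows; each row is the pose to reach, as a shift and turn from the pose commanded when the call began, along the tool's axes at that moment; what a row does not reach only later rows make up. A row lasts 1/8 s, in which the tool goes at most 62.5 mm and 10.7 degrees, less where a joint would pass 70% of its speed; a pose out of reach is approached as far as the arm can. A call with a gripper value outside its range is refused whole. "jaw" is the gripper's target within -1 to 1 (shut at 1, half-way at 0, fully open at -1), set as the call begins (left out, the last holds). The fingers move at their own pace and stop on an object; the grip force is fixed at half the most. Time passes only in rows, so rows that repeat a pose let the fingers close. It gives the time, the measured TCP pose, the force and the opening at its end, in the units of the state.
- state(): the state, without advancing time (a new reading comes with each control period).
- eyes.read_camera(name): name is "scene" or "top"; returns a dict with "frame" (400x640x3 uint8, blue, green, red), "intrinsics" (3x3 intrinsics, pixels), "xyz" and "rotation" of the camera in the world. Camera axes: x right, y down, z forward; pixel columns grow to the right and rows downward; lengths in m; the calibration is good to about 2 mm. A picture is of the moment at which its call begins. There is no depth.
- ticket.hand_in(): hands the job in, once; it reports no verdict.
Trained networks look in a picture, given as the dict that the camera call returned (one of the last four; its "shot" number tells which), for a name from the list of things; names that differ only in an ending like _2 or _b are one class to them, and where a whole thing is asked for, a point or a joint stands for the part that bears it (a point fixed in the world has none). Each returns a list of dicts, best first, with "conf" (0 to 1); they miss things now and then, are a little off and sometimes report something else, mostly with a low value. They report only what shows in the picture. A call takes as long as a camera call. They do not tell look-alikes from the thing itself.
- nets.recognise(picture, query): "location" ([x, y, z] in m, in the coordinates of the camera as it stood for that picture, good to about 4 mm: the middle of the surface that is visible of it).
- nets.regions_of(picture, query): "pixels" (400x640 bool, what is visible of it).
The state is a dict: "clock": time; "qpos": joint angles; "qd": joint speeds; "tau": joint torques, N m; "ee_pos": TCP position; "orientation": TCP orientation; "ft_force": force on the tool from outside, world axes, zero at the start; "moment": the same for the moment, N m; "width": finger opening in m.
Only numpy, scipy, OpenCV 4.12 (cv2) and the standard library are available. Lean on these libraries where they do the work, as an engineer would, in place of code of your own. Each camera call takes 0.05 s, during which the arm holds its last target.

## Working session

There is one attempt and no reset: what is moved stays moved. The work goes in short steps, Python scripts to look and compute and a tool call to move; the robot and the scene stay as the last step left them, time stands still between calls to the robot, and variables do not carry over. Pictures are saved under pics/ and viewed, and the job is handed in when it is done.

Besides the shell and the picture viewer there is one more tool, called after "Call:" by a JSON object that holds its "fn" and its "kwargs", one argument or row to a line. arm_command: Moves the arm, as the interface text tells. Its arguments: {"type":"object","properties":{"motion":{"type":"array"},"jaw":{"type":"number"}},"required":["motion"]}

```bash
mkdir -p pics; cat > h.py <<'E'
import numpy as np, cv2
from plant import state, eyes, ticket, nets, ctrl
from scipy.spatial.transform import Rotation as R
def cam(n,f=None):
    p=eyes.read_camera(n)
    if f: cv2.imwrite('pics/'+f,p['frame'])
    return p
def w(p,l): return np.array(p['rotation'])@np.array(l)+np.array(p['xyz'])
def ray(p,u,v):
    d=np.array(p['rotation'])@np.linalg.inv(np.array(p['intrinsics']))@np.array([u,v,1.]); return np.array(p['xyz']),d
def onz(p,u,v,z):
    o,d=ray(p,u,v); return o+d*(z-o[2])/d[2]
def proj(p,X):
    c=np.array(p['rotation']).T@(np.array(X)-np.array(p['xyz'])); k=np.array(p['intrinsics'])@c; return k[:2]/k[2]
E
python3 - <<'E'
from h import *
np.set_printoptions(precision=4,suppress=True)
print(state(),ctrl.grip_point_offset)
for n in ['scene','top']:
    p=cam(n,n+'0.png'); print(n,p['intrinsics'],p['xyz'],p['rotation'])
    for q in ['light_grip','window_face','meter','rack','polisher_grip','scaler_grip','plugger_grip','window','timer','gauze_packet','sharps_pot']:
        for r in nets.recognise(p,q)[:3]: print(q,round(r['conf'],2),w(p,r['location']),proj(p,w(p,r['location'])))
E
```

```text
{'clock': 0.0, 'qpos': array([ 1.2798,  0.4119, -0.0127,  1.5971,  0.0056,  1.1343, -0.0822]), 'qd': array([ 0.0005, -0.0003,  0.0004,  0.0011,  0.0007,  0.001 , -0.0017]), 'tau': array([ -0.0018, -60.0627,   0.6818, -29.9413,   0.0138,   0.0108,
        -0.    ]), 'ee_pos': array([ 0.138 , -0.609 ,  0.2304]), 'orientation': array([-1.5725, -0.0001, -2.9187]), 'ft_force': array([-0.5169,  1.0468, -0.0465]), 'moment': array([0.0205, 0.0069, 0.0078]), 'width': 0.08548162244176431} -0.0187
scene [[505.1717   0.     315.3741]
 [  0.     505.1717 194.9249]
 [  0.       0.       1.    ]] [-0.3357  0.6802  0.6237] [-1.9945  0.0242 -2.2631]Traceback (most recent call last):
  File "<stdin>", line 7, in <module>
  File "h.py", line 14, in proj
    c=np.array(p['rotation']).T@(np.array(X)-np.array(p['xyz'])); k=np.array(p['intrinsics'])@c; return k[:2]/k[2]
                                                                    ~~~~~~~~~~~~~~~~~~~~~~~~~^~
ValueError: matmul: Input operand 1 does not have enough dimensions (has 0, gufunc core with signature (n?,k),(k,m?)->(n?,m?) requires 1)
```

```bash
python3 - <<'E'
s=open('h.py').read()
s=s.replace("    if f:","    p['rpy']=p['rotation']; p['rotation']=R.from_euler('xyz',p['rpy']).as_matrix()\n    if f:")
s=s.replace("import Rotation as R","import Rotation as R\nnp.set_printoptions(precision=4,suppress=True)")
# nets get the original dict
s=s.replace("p=eyes.read_camera(n)","p0=eyes.read_camera(n); p=dict(p0); p['o']=p0")
open('h.py','w').write(s)
E
python3 - <<'E'
from h import *
for n in ['scene','top']:
    p=cam(n,n+'0.png'); print(n,p['xyz'],p['rpy'],p['intrinsics'][0])
    for q in ['light_grip','window_face','meter','rack','polisher_grip','scaler_grip','plugger_grip','window','timer','gauze_packet','sharps_pot']:
        for r in nets.recognise(p['o'],q)[:3]: print(q,round(r['conf'],2),w(p,r['location']),proj(p,w(p,r['location'])))
E
```

```text
scene [-0.3357  0.6802  0.6237] [-1.9945  0.0242 -2.2631] [505.1717   0.     315.3741]
light_grip 0.91 [0.4851 0.112  0.1005] [282.161  226.2928]
window_face 0.65 [ 0.4567 -0.249   0.0513] [400.1962 203.3957]
window_face 0.43 [0.5221 0.2747 0.0986] [208.8862 245.5377]
meter 0.95 [ 0.4749 -0.2176  0.0404] [386.7488 208.4169]
meter 0.19 [0.4841 0.1176 0.1046] [280.2726 225.6387]
rack 0.81 [0.4986 0.203  0.0607] [245.5506 253.6411]
polisher_grip 0.6 [0.5072 0.2274 0.0956] [232.3    241.8716]
polisher_grip 0.56 [0.6397 0.1835 0.1029] [218.789  212.2465]
scaler_grip 0.91 [0.521  0.2772 0.099 ] [208.0683 245.9407]
plugger_grip 0.88 [0.4931 0.1717 0.0939] [257.9285 236.3852]
timer 0.76 [0.6981 0.03   0.0231] [261.2779 214.7253]
gauze_packet 0.93 [ 0.6849 -0.1587  0.0182] [318.5028 197.9492]
gauze_packet 0.63 [0.4933 0.1718 0.0929] [257.8625 236.7808]
sharps_pot 0.67 [ 0.4258 -0.3522  0.0537] [434.5861 195.1467]
top [ 0.3876 -0.0304  1.1689] [-2.975  -0.0047 -1.5457] [385.0059   0.     315.9744]
light_grip 0.7 [0.4785 0.1092 0.0828] [265.4911 226.1221]
window_face 0.31 [ 0.4374 -0.3698  0.0788] [435.1648 245.1728]
meter 0.92 [ 0.4899 -0.2319  0.0475] [384.1021 226.24  ]
polisher_grip 0.86 [0.6346 0.1734 0.0838] [245.759  171.4696]
polisher_grip 0.66 [0.508  0.2118 0.0603] [231.4744 215.6864]
scaler_grip 0.74 [0.5187 0.2697 0.0912] [208.8231 210.1198]
scaler_grip 0.2 [0.5061 0.1868 0.0606] [240.046  216.5625]
window 0.65 [ 0.4604 -0.2498  0.0495] [390.4505 236.5014]
timer 0.85 [0.7117 0.0265 0.0159] [298.4506 153.3449]
gauze_packet 0.86 [ 0.6938 -0.1621  0.0171] [359.4161 160.4024]
gauze_packet 0.54 [0.4874 0.1077 0.0812] [266.2357 223.0295]
sharps_pot 0.91 [ 0.4351 -0.3685  0.0781] [434.6345 245.9761]
sharps_pot 0.67 [ 0.4632 -0.246   0.0505] [389.2135 235.4881]
sharps_pot 0.59 [0.481  0.108  0.0826] [265.9842 225.2519]
```

View pics/scene0.png

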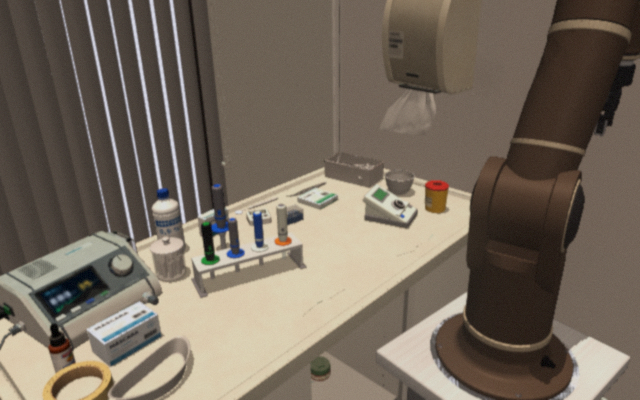

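View pics/top0.png

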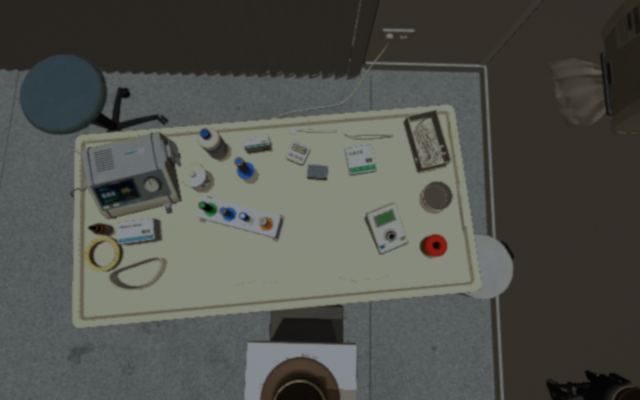

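```bash
python3 - <<'E'
from h import *
a=cv2.imread('pics/scene0.png');b=cv2.imread('pics/top0.png')
c1=cv2.resize(a[170:300,180:310],(390,390),interpolation=cv2.INTER_CUBIC);c2=cv2.resize(b[150:250,190:290],(400,390),interpolation=cv2.INTER_CUBIC)
cv2.imwrite('pics/c1.png',np.hstack([c1,c2]))
c1=cv2.resize(a[170:240,350:420],(390,390),interpolation=cv2.INTER_CUBIC);c2=cv2.resize(b[195:260,355:420],(390,390),interpolation=cv2.INTER_CUBIC)
cv2.imwrite('pics/c2.png',np.hstack([c1,c2]))
for n in ['scene','top']:
    p=cam(n)
    for q in ['light_grip','window_face','window','scaler_grip','plugger_grip','polisher_grip','rack','meter']:
        for r in nets.regions_of(p['o'],q)[:2]:
            ys,xs=np.nonzero(r['pixels'])
            if len(xs): print(n,q,round(r['conf'],2),len(xs),xs.min(),xs.max(),ys.min(),ys.max(),xs.mean(),ys.mean())
E
```

```text
scene light_grip 0.82 441 275 291 203 256 282.1383219954649 225.71655328798187
scene window_face 0.39 63 395 404 200 207 399.4761904761905 203.55555555555554
scene window 0.43 66 394 404 199 207 398.56060606060606 203.45454545454547
scene scaler_grip 0.65 549 201 219 221 277 208.44444444444446 245.70673952641167
scene plugger_grip 0.76 431 251 267 211 263 258.2134570765661 233.87006960556843
scene polisher_grip 0.68 417 228 243 218 269 233.91846522781773 239.5251798561151
scene polisher_grip 0.61 652 212 228 184 247 219.41717791411043 213.48159509202455
scene rack 0.92 1805 191 305 232 297 245.17119113573406 258.66980609418283
scene meter 0.74 1502 363 417 184 226 387.8561917443409 207.68442077230358
top light_grip 0.7 158 258 272 217 230 264.873417721519 223.22784810126583
top window_face 0.64 78 386 395 231 240 390.2564102564103 235.5
top window 0.41 75 386 395 231 240 390.48 235.56
top scaler_grip 0.45 177 198 216 202 215 207.5310734463277 208.05084745762713
top plugger_grip 0.52 158 239 253 213 225 246.13291139240508 218.40506329113924
top polisher_grip 0.58 295 234 253 157 178 243.34237288135594 168.19322033898305
top polisher_grip 0.49 196 218 235 207 221 226.73469387755102 213.54591836734693
top rack 0.57 1093 197 282 198 240 242.78956999085088 218.47392497712718
top rack 0.29 102 385 396 230 241 390.6862745098039 235.68627450980392
top meter 0.82 1444 364 407 203 253 385.5678670360111 227.8393351800554
```

View pics/c1.png

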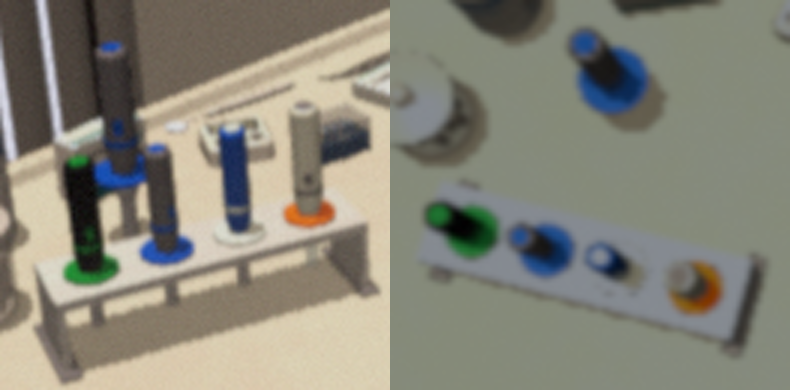

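View pics/c2.png

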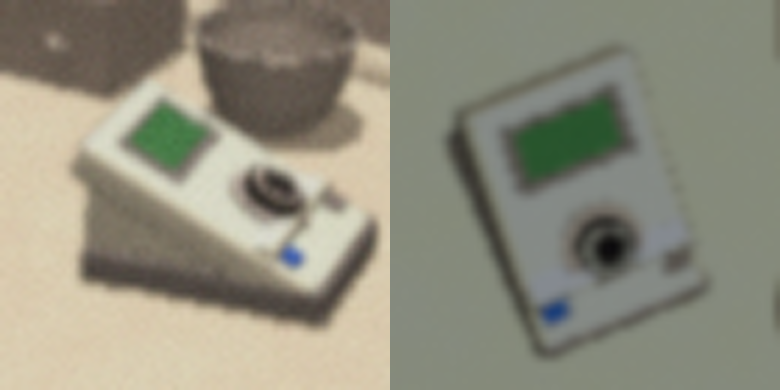

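```bash
python3 - <<'E'
from h import *
S=cam('scene');T=cam('top')
def tri(a,b):
    o1,d1=ray(S,*a);o2,d2=ray(T,*b)
    A=np.stack([d1,-d2],1);t=np.linalg.lstsq(A,o2-o1,rcond=None)[0]
    return (o1+d1*t[0]+o2+d2*t[1])/2,np.linalg.norm(o1+d1*t[0]-o2-d2*t[1])
# colour shield centroids
for n,p in (('scene',S),('top',T)):
    hsv=cv2.cvtColor(p['frame'],cv2.COLOR_BGR2HSV)
    for nm,lo,hi,win in [('orange',(5,120,80),(18,255,255),None)]:
        m=cv2.inRange(hsv,lo,hi); k,l,st,ce=cv2.connectedComponentsWithStats(m)
        for i in range(1,k):
            if st[i,4]>15: print(n,nm,st[i],ce[i],onz(p,*ce[i],0.0615))
def pr(nm,p,u,v,z): print(nm,onz(p,u,v,z))
pr('light top T',T,263.8,220.5,.151)
pr('light shield T',T,266.2,223.6,.0615)
pr('light top S',S,180+303/3,170+106/3,.151)
pr('light shield S',S,180+309/3,170+213/3,.0615)
for nm,x,y in [('scaler sh',472,233),('pol sh',545,250),('plug sh',622,268)]: pr(nm,T,190+(x-390)/4,150+y/3.9,.0615)
for nm,x,y in [('scaler sh',91,269),('pol sh',167,249),('plug sh',240,230)]: pr(nm+' S',S,180+x/3,170+y/3,.0615)
pr('win T',T,390.3,235.5,.05);pr('win S',S,399.3,203.5,.05); print(tri((399.3,203.5),(390.3,235.5)))
for nm,u,v,z in [('TL',367.5,213.7,.08),('TR',393.3,202.5,.08),('BL',380.8,253.7,.02),('BR',408,242.5,.02)]: pr(nm,T,u,v,z)
E
```

```text
scene orange [425 186  24  27 270] [435.5593 198.9556] [ 0.3985 -0.3207  0.0615]
scene orange [275 237  16   9  88] [282.5341 241.375 ] [0.4869 0.1121 0.0615]
scene orange [ 48 343  19   8  69] [ 56.3478 347.4058] [0.452  0.6007 0.0615]
scene orange [ 50 364  54  36 474] [ 78.8038 373.8312] [0.3645 0.5908 0.0615]
scene orange [ 93 387  15  13  58] [101.1207 395.3966] [0.2975 0.5793 0.0615]
top orange [261 218  12  12  56] [268.0893 225.0536] [0.4835 0.1046 0.0615]
light top T [0.4875 0.1056 0.151 ]
light shield T [0.4876 0.1103 0.0615]
light top S [0.487  0.1105 0.151 ]
light shield S [0.4875 0.1103 0.0615]
scaler sh [0.5236 0.2732 0.0615]
pol sh [0.5123 0.2197 0.0615]
plug sh [0.5003 0.1634 0.0615]
scaler sh S [0.5267 0.2734 0.0615]
pol sh S [0.5141 0.2183 0.0615]
plug sh S [0.5013 0.1634 0.0615]
win T [ 0.4633 -0.2493  0.05  ]
win S [ 0.4597 -0.2489  0.05  ]
(array([ 0.4625, -0.2504,  0.0485]), np.float64(0.0023523242476433874))
TL [ 0.5215 -0.1789  0.08  ]
TR [ 0.5556 -0.2527  0.08  ]
BL [ 0.411  -0.2267  0.02  ]
BR [ 0.4459 -0.3076  0.02  ]
```

```bash
cat >> h.py <<'E'
def goto(P,yawdeg):
    """delta cm in tool axes + twist deg from the measured pose to TCP P, tool yaw"""
    s=state(); M=R.from_euler('xyz',s['orientation']).as_matrix()
    d=M.T@(np.array(P)-s['ee_pos'])*100
    dy=(yawdeg-np.degrees(s['orientation'][2])+180)%360-180
    print('now',s['clock'],s['ee_pos'],np.degrees(s['orientation']),s['ft_force'],s['width'],'delta',np.round(d,2),'twist',round(-dy,1),'q',s['qpos'])
E
python3 - <<'E'
from h import *
for P in [(.40,-.35,.26),(.52,-.1,.26),(.487,.11,.25)]: goto(P,-103)
E
```

```text
now 2.3 [ 0.1381 -0.6095  0.2313] [ -90.0001   -0.0016 -167.2371] [-0.0944 -0.4276  0.2158] 0.08542703699390759 delta [-31.28  -2.87 -19.53] twist -64.2 q [ 1.2798  0.4111 -0.0127  1.5962  0.0056  1.1343 -0.0822]
now 2.3 [ 0.1381 -0.6095  0.2313] [ -90.0001   -0.0016 -167.2371] [-0.0944 -0.4276  0.2158] 0.08542703699390759 delta [-48.51  -2.87 -41.26] twist -64.2 q [ 1.2798  0.4111 -0.0127  1.5962  0.0056  1.1343 -0.0822]
now 2.3 [ 0.1381 -0.6095  0.2313] [ -90.0001   -0.0016 -167.2371] [-0.0944 -0.4276  0.2158] 0.08542703699390759 delta [-49.93  -1.87 -62.47] twist -64.2 q [ 1.2798  0.4111 -0.0127  1.5962  0.0056  1.1343 -0.0822]
```

Call:
{"fn": "arm_command", "kwargs": {
  "motion": [
    {"delta_pos":[-5,-1,-3],"twist":-4},
    {"delta_pos":[-10,-2,-6.2],"twist":-10},
    {"delta_pos":[-15,-2.9,-9.3],"twist":-18},
    {"delta_pos":[-20,-2.9,-12.5],"twist":-26},
    {"delta_pos":[-25,-2.9,-16],"twist":-34}
  ],
  "jaw": -1
}}

```text
clock: 2.92
ee_pos: [0.3478, -0.397, 0.2607]
orientation: [-1.57, -0.0, -2.321]
ft_force: [0.5, -0.7, 0.3]
width: 0.0855
```

```bash
python3 -c "
from h import *
for P in [(.45,-.15,.26),(.487,.11,.26)]: goto(P,-103)"
```

```text
now 2.925 [ 0.3478 -0.397   0.2607] [ -89.9338   -0.0133 -132.9856] [ 0.4557 -0.6621  0.3298] 0.08553680308108529 delta [-25.04   0.06  -9.36] twist -30.0 q [ 0.9726  0.2343 -0.2547  1.7797  0.0649  1.1346 -0.0531]
now 2.925 [ 0.3478 -0.397   0.2607] [ -89.9338   -0.0133 -132.9856] [ 0.4557 -0.6621  0.3298] 0.08553680308108529 delta [-46.58   0.04 -24.38] twist -30.0 q [ 0.9726  0.2343 -0.2547  1.7797  0.0649  1.1346 -0.0531]
```

Call:
{"fn": "arm_command", "kwargs": {
  "motion": [
    {"delta_pos":[-5.2,0,-2],"twist":-6},
    {"delta_pos":[-10.5,0,-4.5],"twist":-12},
    {"delta_pos":[-15.5,0,-7.5],"twist":-18},
    {"delta_pos":[-21,0,-10],"twist":-24},
    {"delta_pos":[-26,0,-13],"twist":-30}
  ]
}}

```text
clock: 3.55
ee_pos: [0.4305, -0.1179, 0.2607]
orientation: [-1.57, -0.0, -1.798]
ft_force: [1.1, -1.0, -0.0]
width: 0.0853
```

```bash
python3 -c "
from h import *
for P in [(.487,.11,.26)]: goto(P,-103)"
```

```text
now 3.55 [ 0.4305 -0.1179  0.2607] [ -89.926    -0.0104 -103.0337] [ 1.0523 -0.9979 -0.05  ] 0.0852971066292405 delta [-23.47   0.07   0.36] twist -0.0 q [ 0.6597  0.1125 -0.5374  1.9377  0.0646  1.1068 -0.1313]
```

Call:
{"fn": "arm_command", "kwargs": {
  "motion": [
    {"delta_pos":[-5.5,0,0]},
    {"delta_pos":[-11.5,0,0.2]},
    {"delta_pos":[-17.5,0,0.4]},
    {"delta_pos":[-23,0,0.4]},
    {"delta_pos":[-23.5,0,0.4]}
  ]
}}

```text
invalid input
```

```bash
python3 -c "
from h import *
p=cam('scene','s1.png'); t=cam('top','t1.png')
a=cv2.resize(p['frame'][100:290,170:370],(400,380));b=cv2.resize(t['frame'][130:260,190:330],(400,380))
cv2.imwrite('pics/s1c.png',np.hstack([a,b]))
goto((.4873,.1103,.1023),-103)"
```

```text
now 3.65 [ 0.4312 -0.1135  0.261 ] [ -89.915     0.0971 -102.5748] [ 0.3663  0.0387 -0.0389] 0.08550356293248042 delta [-23.04  15.91   0.58] twist 0.4 q [ 0.6566  0.1117 -0.5428  1.938   0.0627  1.107  -0.131 ]
```

View pics/s1c.png

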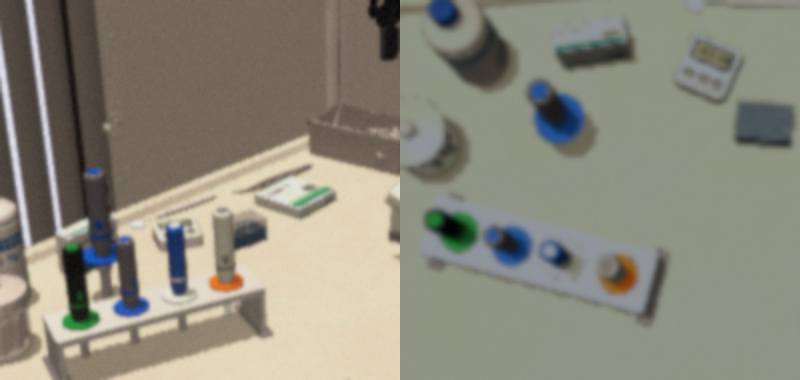

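Call:
{"fn": "arm_command", "kwargs": {
  "motion": [
    {"delta_pos":[-5.5,0,0],"twist":0},
    {"delta_pos":[-11.5,0,0.2],"twist":0},
    {"delta_pos":[-17.5,0,0.4],"twist":0},
    {"delta_pos":[-22.6,0,0.6],"twist":0.4},
    {"delta_pos":[-23.0,0,0.6],"twist":0.4}
  ]
}}

```text
clock: 4.28
ee_pos: [0.4887, 0.1065, 0.2604]
orientation: [-1.571, 0.002, -1.803]
ft_force: [-0.3, -0.2, -1.2]
width: 0.085
```

```bash
python3 -c "
from h import *
p=cam('scene','s1.png'); t=cam('top','t1.png')
a=cv2.resize(p['frame'][100:290,170:370],(400,380));b=cv2.resize(t['frame'][130:260,190:330],(400,380))
cv2.imwrite('pics/s2c.png',np.hstack([a,b]))
goto((.4873,.1103,.1023),-103)"
```

```text
now 4.375 [0.4884 0.1028 0.2601] [ -90.0277   -0.0151 -103.5726] [-0.1523 -0.3671 -0.2017] 0.0853379082166279 delta [-0.71 15.78 -0.28] twist -0.6 q [ 0.2917  0.2417 -0.701   1.8203  0.1705  1.1412 -0.7033]
```

View pics/s2c.png

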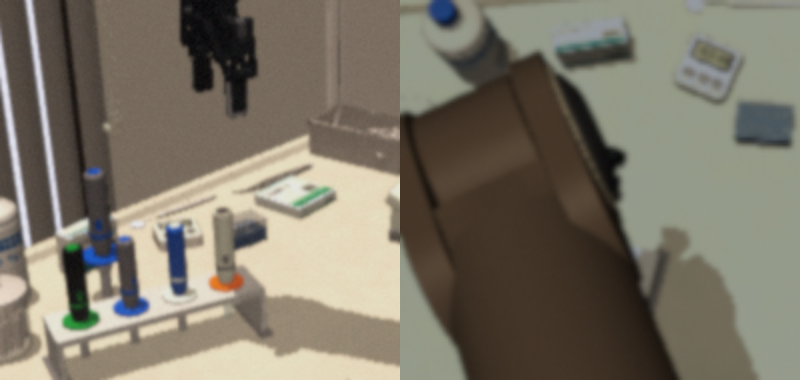

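Call:
{"fn": "arm_command", "kwargs": {
  "motion": [
    {"delta_pos":[-0.7,2,-0.3],"twist":-0.6},
    {"delta_pos":[-0.7,5,-0.3],"twist":-0.6},
    {"delta_pos":[-0.7,8,-0.3],"twist":-0.6},
    {"delta_pos":[-0.7,9.5,-0.3],"twist":-0.6},
    {"delta_pos":[-0.7,9.5,-0.3],"twist":-0.6}
  ]
}}

```text
clock: 5.0
ee_pos: [0.4868, 0.109, 0.1648]
orientation: [-1.572, -0.001, -1.8]
ft_force: [0.7, 0.1, 0.4]
width: 0.0858
```

```bash
python3 -c "
from h import *
goto((.4873,.1103,.1023),-103)
p=cam('scene'); 
a=cv2.resize(p['frame'][130:280,190:350],(640,600),interpolation=2)
cv2.imwrite('pics/s3c.png',a)
goto((.4873,.1103,.1023),-103)"
```

```text
now 5.0 [0.4868 0.109  0.1648] [ -90.0788   -0.0578 -103.1199] [0.7332 0.0636 0.3973] 0.08576772752990383 delta [-0.15  6.25  0.02] twist -0.1 q [ 0.2356  0.3509 -0.6754  1.9379  0.2684  0.9446 -0.7986]
now 5.05 [0.4874 0.1095 0.1656] [ -89.9991   -0.0128 -103.0966] [-0.3552  0.2237  0.1919] 0.08552855295465828 delta [-0.07  6.33 -0.03] twist -0.1 q [ 0.2355  0.35   -0.6761  1.9367  0.2682  0.945  -0.7985]
```

View pics/s3c.png

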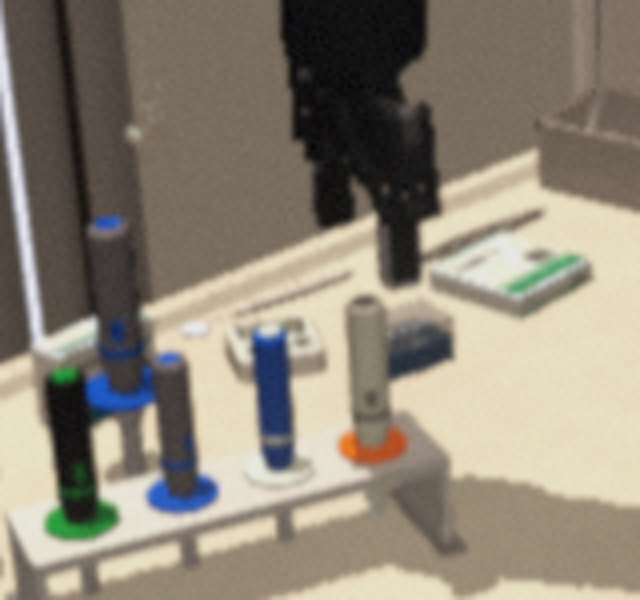

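Call:
{"fn": "arm_command", "kwargs": {
  "motion": [
    {"delta_pos":[-0.1,2,0],"twist":0},
    {"delta_pos":[-0.1,4.5,0],"twist":0},
    {"delta_pos":[-0.1,6.3,0],"twist":0},
    {"delta_pos":[-0.1,6.3,0],"twist":0}
  ]
}}

```text
clock: 5.55
ee_pos: [0.4871, 0.111, 0.1019]
orientation: [-1.572, -0.001, -1.798]
ft_force: [-0.3, 0.3, 0.2]
width: 0.0853
```

Call:
{"fn": "arm_command", "kwargs": {
  "motion": [
    {"delta_pos":[0,0,0],"twist":0},
    {"delta_pos":[0,0,0],"twist":0},
    {"delta_pos":[0,0,0],"twist":0},
    {"delta_pos":[0,0,0],"twist":0},
    {"delta_pos":[0,0,0],"twist":0}
  ],
  "jaw": 1
}}

```text
clock: 6.18
ee_pos: [0.4877, 0.1113, 0.1028]
orientation: [-1.57, 0.0, -1.798]
ft_force: [-0.3, 0.0, 5.6]
width: 0.0203
```

```bash
python3 -c "
from h import *
p=cam('scene'); 
a=cv2.resize(p['frame'][130:280,190:350],(640,600),interpolation=2)
cv2.imwrite('pics/s4c.png',a)
goto((.4873,.1103,.1023),-103)"
```

```text
now 6.225 [0.4877 0.1112 0.1027] [ -89.9585    0.0009 -103.0359] [-0.9289 -1.0101  5.3849] 0.020336617174365565 delta [ 0.1   0.04 -0.02] twist -0.0 q [ 0.1866  0.4373 -0.6343  1.9953  0.3519  0.8172 -0.8748]
```

View pics/s4c.png

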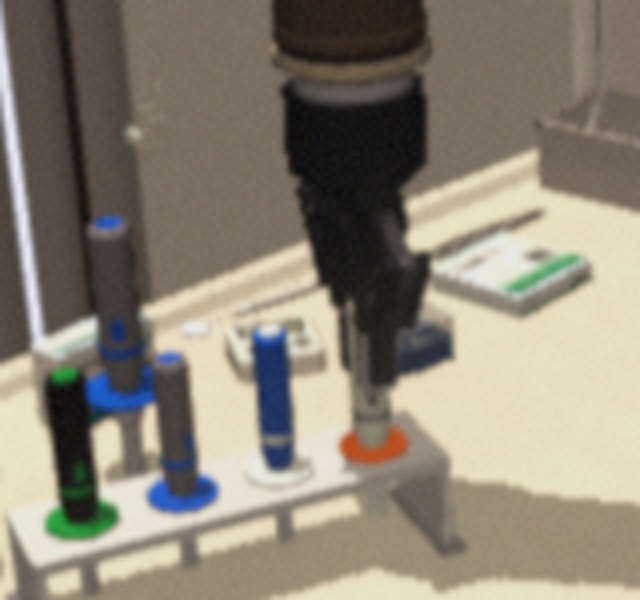

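Call:
{"fn": "arm_command", "kwargs": {
  "motion": [
    {"delta_pos":[0,-1,0],"twist":0},
    {"delta_pos":[0,-2,0],"twist":0},
    {"delta_pos":[0,-3,0],"twist":0},
    {"delta_pos":[0,-3.2,0],"twist":0},
    {"delta_pos":[0,-3.2,0],"twist":0}
  ]
}}

```text
clock: 6.85
ee_pos: [0.4874, 0.1111, 0.1344]
orientation: [-1.57, -0.0, -1.798]
ft_force: [1.3, 0.2, -2.3]
width: 0.0207
```

```bash
python3 -c "
from h import *
p=cam('scene'); 
a=cv2.resize(p['frame'][130:280,190:350],(640,600),interpolation=2)
cv2.imwrite('pics/s5c.png',a)
goto((.4873,.1103,.1023),-103); print(state()['moment'])"
```

```text
now 6.9 [0.4873 0.111  0.1342] [ -90.0045   -0.0107 -103.0444] [ 0.8719  0.0492 -0.3965] 0.020461247754445345 delta [0.07 3.19 0.02] twist -0.0 q [ 0.2121  0.3928 -0.6589  1.9678  0.3087  0.8813 -0.8367]
[ 0.0168 -0.0122 -0.0491]
```

View pics/s5c.png

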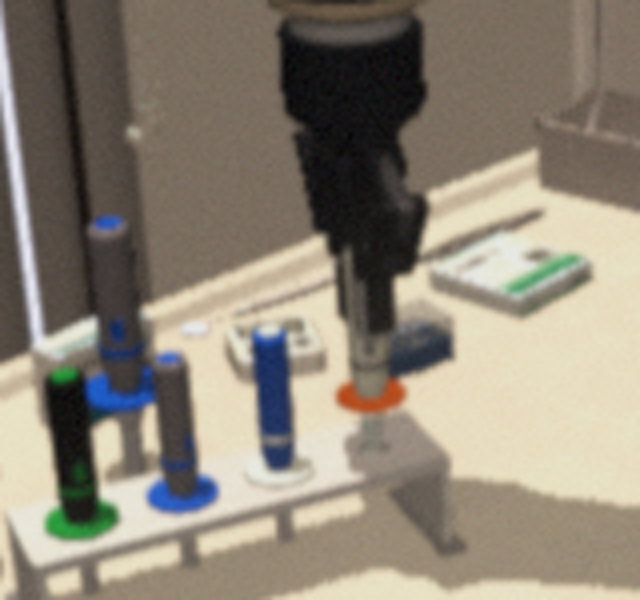

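Call:
{"fn": "arm_command", "kwargs": {
  "motion": [
    {"delta_pos":[0.4,0,0],"twist":0},
    {"delta_pos":[0.8,0,0],"twist":0},
    {"delta_pos":[1.2,0.1,0],"twist":0},
    {"delta_pos":[1.6,0.1,0],"twist":0},
    {"delta_pos":[2.0,0.15,0],"twist":0}
  ]
}}

```text
clock: 7.52
ee_pos: [0.4838, 0.0942, 0.1335]
orientation: [-1.569, 0.005, -1.797]
ft_force: [1.0, 5.9, 2.2]
width: 0.0204
```

```bash
python3 -c "
from h import *
p=cam('scene'); 
a=cv2.resize(p['frame'][130:280,190:350],(640,600),interpolation=2)
cv2.imwrite('pics/s6c.png',a)
goto((.4873,.1103,.1023),-103); print(state()['moment'])"
```

```text
now 7.575 [0.4838 0.0937 0.1334] [ -89.9034    0.2429 -102.9849] [0.2342 7.9534 1.1219] 0.02038840837491956 delta [-1.68  3.12 -0.03] twist 0.0 q [ 0.2509  0.3804 -0.6598  1.9871  0.2997  0.8672 -0.7964]
[ 2.3938 -0.1655  0.0431]
```

View pics/s6c.png

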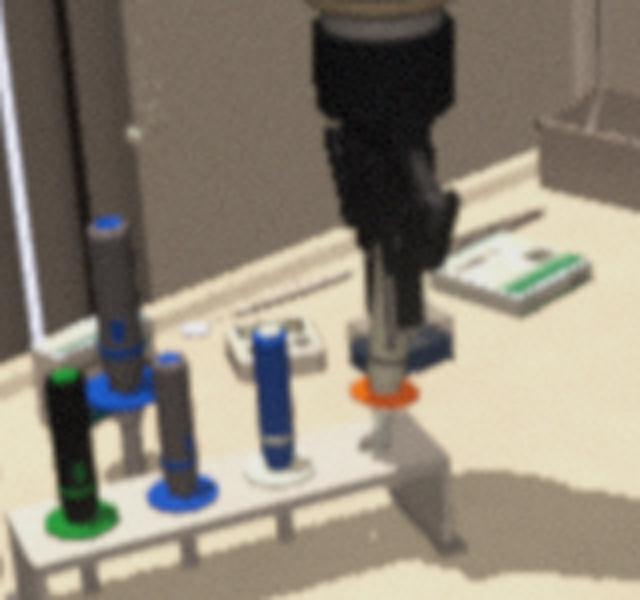

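Call:
{"fn": "arm_command", "kwargs": {
  "motion": [
    {"delta_pos":[0.6,0.1,0],"twist":0},
    {"delta_pos":[1.2,0.25,0],"twist":0},
    {"delta_pos":[1.8,0.45,0],"twist":0},
    {"delta_pos":[2.4,0.65,0],"twist":0},
    {"delta_pos":[2.8,0.8,0],"twist":0}
  ]
}}

```text
clock: 8.2
ee_pos: [0.4778, 0.0665, 0.1258]
orientation: [-1.568, 0.004, -1.797]
ft_force: [0.6, 6.0, 4.6]
width: 0.0203
```

```bash
python3 -c "
from h import *
p=cam('scene'); 
cv2.imwrite('pics/s7.png',p['frame'])
a=cv2.resize(p['frame'][130:280,190:350],(640,600),interpolation=2)
cv2.imwrite('pics/s7c.png',a)
goto((.4873,.1103,.1023),-103); print(state()['moment'])"
```

```text
now 8.25 [0.4777 0.0659 0.1255] [ -89.8711    0.2038 -103.0076] [-0.0144  6.4303  4.2589] 0.020433691196811647 delta [-4.53  2.34 -0.07] twist -0.0 q [ 0.3012  0.3737 -0.6526  2.0184  0.2997  0.8401 -0.7469]
[ 2.015  -0.1882  0.0061]
```

View pics/s7c.png

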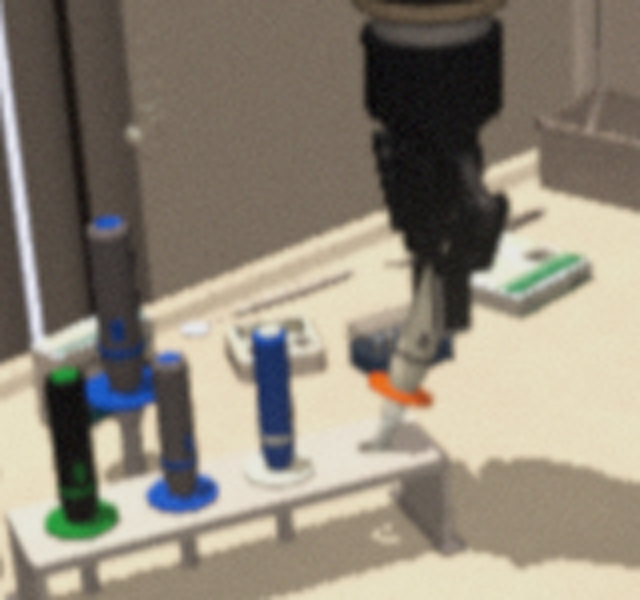

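```bash
cat >> h.py <<'E'
def orange(p,c0=None,rad=40):
    m=cv2.inRange(cv2.cvtColor(p['frame'],cv2.COLOR_BGR2HSV),(4,130,90),(17,255,255))
    k,l,st,ce=cv2.connectedComponentsWithStats(m)
    return [(st[i,4],ce[i]) for i in range(1,k) if st[i,4]>12 and (c0 is None or np.linalg.norm(ce[i]-c0)<rad)]
def axis(phi,yawdeg):
    """light z axis (tip->top), leaning along tool +x"""
    a=np.radians(yawdeg); f=np.radians(phi)
    return np.array([np.sin(f)*np.cos(a),np.sin(f)*np.sin(a),np.cos(f)])
def tiltcheck(p):
    s=state(); y=np.degrees(s['orientation'][2]); G=s['ee_pos']+[0,0,.0187]
    print('G',G,'proj',proj(p,G))
    for f in range(14,34,2):
        z=axis(f,y); print(f,'shield',proj(p,G-z*.0595),'tip',proj(p,G-z*.105),'neck',proj(p,G-z*.046))
    print(orange(p,proj(p,G-axis(24,y)*.0595)))
E
python3 -c "
from h import *
p=cam('scene');tiltcheck(p)"
```

```text
G [0.4778 0.0662 0.1444] proj [299.6666 203.5432]
14 shield [294.85   227.9482] tip [291.2678 246.0993] neck [295.9295 222.4784]
16 shield [294.0334 227.9423] tip [289.8372 246.1175] neck [295.2968 222.4701]
18 shield [293.2221 227.9071] tip [288.4138 246.0851] neck [294.6685 222.4389]
20 shield [292.417  227.8426] tip [286.9992 246.0019] neck [294.0452 222.3849]
22 shield [291.6191 227.7487] tip [285.5951 245.8679] neck [293.4279 222.3081]
24 shield [290.8294 227.6254] tip [284.2031 245.6828] neck [292.8172 222.2085]
26 shield [290.0488 227.4729] tip [282.8248 245.4467] neck [292.2138 222.0862]
28 shield [289.2783 227.2911] tip [281.462  245.1595] neck [291.6185 221.9412]
30 shield [288.5188 227.0804] tip [280.1162 244.8213] neck [291.0321 221.7738]
32 shield [287.7712 226.8407] tip [278.7892 244.4323] neck [290.4552 221.584 ]
[(np.int32(61), array([288.918 , 227.2623]))]
```

Call:
{"fn": "arm_command", "kwargs": {
  "motion": [
    {"delta_pos":[0.3,-0.9,0],"twist":0},
    {"delta_pos":[0.8,-2.0,0],"twist":0},
    {"delta_pos":[1.3,-3.2,0],"twist":0},
    {"delta_pos":[2.0,-5.5,0],"twist":0},
    {"delta_pos":[2.0,-6.0,0],"twist":0}
  ]
}}

```text
clock: 8.93
ee_pos: [0.4726, 0.0439, 0.186]
orientation: [-1.569, -0.0, -1.8]
ft_force: [0.5, -0.5, -1.3]
width: 0.0207
```

```bash
python3 -c "
from h import *
p=cam('scene'); tiltcheck(p)
cv2.imwrite('pics/s8.png',p['frame'])
a=cv2.resize(p['frame'][100:250,210:370],(640,600),interpolation=2)
cv2.imwrite('pics/s8c.png',a)
goto((.4873,.1103,.1023),-103); print(state()['moment'])"
```

```text
G [0.4726 0.0444 0.2046] proj [307.9456 176.5971]
14 shield [302.924  201.7725] tip [299.1907 220.4886] neck [304.0492 196.1311]
16 shield [302.1024 201.7421] tip [297.7516 220.4653] neck [303.4127 196.1036]
18 shield [301.2864 201.6816] tip [296.32   220.3898] neck [302.7807 196.0526]
20 shield [300.4769 201.5907] tip [294.8975 220.2619] neck [302.1541 195.978 ]
22 shield [299.6748 201.4696] tip [293.4858 220.0815] neck [301.5335 195.88  ]
24 shield [298.8811 201.3183] tip [292.0866 219.8486] neck [300.9197 195.7585]
26 shield [298.0968 201.1369] tip [290.7016 219.5631] neck [300.3135 195.6136]
28 shield [297.3228 200.9255] tip [289.3324 219.2252] neck [299.7156 195.4456]
30 shield [296.5601 200.6843] tip [287.9807 218.8349] neck [299.1267 195.2544]
32 shield [295.8095 200.4135] tip [286.6481 218.3923] neck [298.5475 195.0404]
[(np.int32(56), array([298.3214, 201.2679]))]
now 8.975 [0.4726 0.0444 0.1859] [ -89.8847   -0.0092 -103.1089] [-0.3212 -0.6028 -0.3578] 0.020523400705481157 delta [-6.75  8.36 -0.08] twist -0.1 q [ 0.3872  0.2768 -0.6842  1.9705  0.2133  0.9635 -0.6296]
[ 0.0001 -0.0206 -0.0066]
```

View pics/s8c.png

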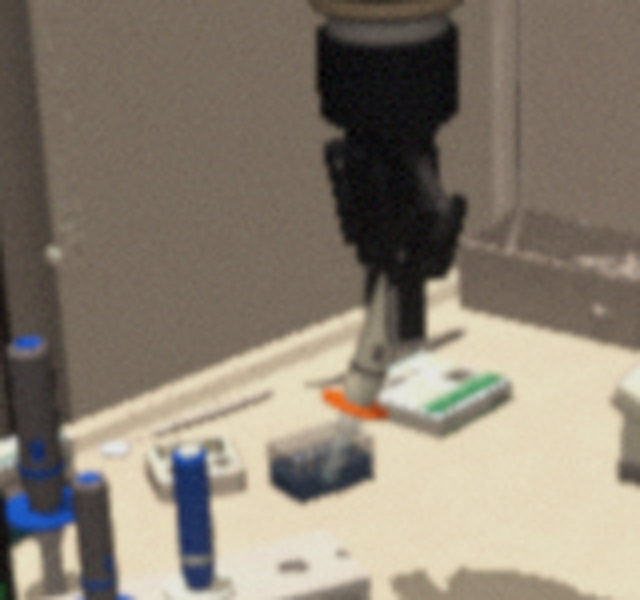

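```bash
python3 -c "
from h import *
goto((.4096,-.2727,.17),-155.5)"
```

```text
now 8.975 [0.4726 0.0444 0.1859] [ -89.8847   -0.0092 -103.1089] [-0.3212 -0.6028 -0.3578] 0.020523400705481157 delta [32.31  1.6   1.06] twist 52.4 q [ 0.3872  0.2768 -0.6842  1.9705  0.2133  0.9635 -0.6296]
```

Call:
{"fn": "arm_command", "kwargs": {
  "motion": [
    {"delta_pos":[4,0,0],"twist":6},
    {"delta_pos":[9,0,0.2],"twist":14},
    {"delta_pos":[14,0,0.4],"twist":22},
    {"delta_pos":[19,0,0.6],"twist":30},
    {"delta_pos":[24,0,0.8],"twist":38}
  ]
}}

```text
clock: 9.6
ee_pos: [0.4249, -0.1921, 0.1842]
orientation: [-1.571, -0.0, -2.466]
ft_force: [1.6, -0.3, -1.3]
width: 0.0204
```

```bash
python3 -c "
from h import *
goto((.4096,-.2727,.1537),-155.5)"
```

```text
now 9.6 [ 0.4249 -0.1921  0.1842] [ -90.0248   -0.0285 -141.2933] [ 1.6131 -0.2884 -1.2526] 0.020421411660636456 delta [6.23 3.05 5.34] twist 14.2 q [ 0.7064  0.2275 -0.4429  2.0001  0.1202  0.9393 -0.6929]
```

Call:
{"fn": "arm_command", "kwargs": {
  "motion": [
    {"delta_pos":[2,0,1.7],"twist":5},
    {"delta_pos":[4.2,0.5,3.5],"twist":10},
    {"delta_pos":[6.0,1,5.1],"twist":14},
    {"delta_pos":[6.2,2,5.3],"twist":14},
    {"delta_pos":[6.2,2,5.3],"twist":14}
  ]
}}

```text
clock: 10.22
ee_pos: [0.4105, -0.2698, 0.1636]
orientation: [-1.573, -0.001, -2.704]
ft_force: [-0.1, 0.2, -1.0]
width: 0.0203
```

```bash
python3 -c "
from h import *
p=cam('scene');t=cam('top'); tiltcheck(p); tiltcheck(t)
a=cv2.resize(p['frame'][140:240,340:460],(400,400),interpolation=2)
b=cv2.resize(t['frame'][190:270,350:430],(400,400),interpolation=2)
cv2.imwrite('pics/s9c.png',np.hstack([a,b]))
goto((.4096,-.2727,.1537),-155.5); print(state()['moment'])"
```

```text
G [ 0.4112 -0.2697  0.1833] proj [422.05   158.7057]
14 shield [415.0361 179.344 ] tip [409.8858 194.4986] neck [416.5991 174.7448]
16 shield [414.2733 179.0359] tip [408.5673 193.9528] neck [416.0057 174.507 ]
18 shield [413.5204 178.704 ] tip [407.2665 193.3666] neck [415.4199 174.2504]
20 shield [412.7782 178.3485] tip [405.9849 192.7407] neck [414.8424 173.9754]
22 shield [412.0477 177.97  ] tip [404.7236 192.076 ] neck [414.2739 173.6824]
24 shield [411.3295 177.5688] tip [403.4841 191.3731] neck [413.7149 173.3716]
26 shield [410.6245 177.1455] tip [402.2675 190.633 ] neck [413.1662 173.0434]
28 shield [409.9335 176.7005] tip [401.0752 189.8564] neck [412.6283 172.6983]
30 shield [409.2572 176.2344] tip [399.9084 189.0442] neck [412.1019 172.3366]
32 shield [408.5964 175.7477] tip [398.7683 188.1973] neck [411.5876 171.9587]
[(np.int32(74), array([410.2297, 177.9595])), (np.int32(67), array([435.2985, 189.2836]))]
G [ 0.4112 -0.2697  0.1833] proj [408.7446 253.0032]
14 shield [401.1988 248.4315] tip [395.9855 245.2729] neck [402.8343 249.4224]
16 shield [400.9192 247.7357] tip 
[... 256 characters left out ...]
 neck [402.0027 247.273 ]
24 shield [399.8921 245.0164] tip [393.7574 239.4816] neck [401.8135 246.7499]
26 shield [399.6595 244.356 ] tip [393.3576 238.3579] neck [401.6323 246.2337]
28 shield [399.4371 243.7049] tip [392.974  237.2481] neck [401.4592 245.725 ]
30 shield [399.2251 243.0636] tip [392.607  236.1533] neck [401.2944 245.2242]
32 shield [399.0238 242.4328] tip [392.257  235.0745] neck [401.1381 244.7319]
[(np.int32(99), array([398.1515, 243.4949]))]
now 10.325 [ 0.4112 -0.2697  0.1646] [ -90.0482    0.0056 -154.9089] [ 0.3365  0.1004 -1.8406] 0.02043597506454713 delta [0.27 1.09 0.21] twist 0.6 q [ 0.7781  0.2853 -0.3517  1.9707  0.1227  0.9065 -0.7692]
[-0.0304  0.0271  0.0508]
```

View pics/s9c.png

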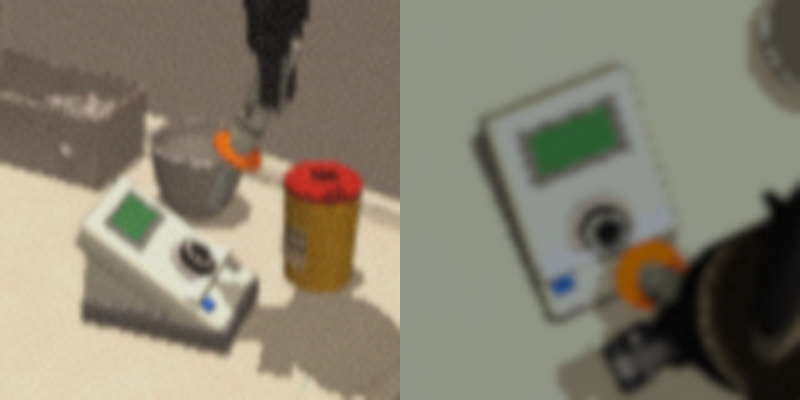

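```bash
cat > fit.py <<'E'
from h import *
from scipy.optimize import minimize
S=cam('scene');T=cam('top')
def model(p,img,c,yaw=24.5,ss=4):
    n=-axis(25,yaw)*[1,1,-1]; x=np.array([np.cos(np.radians(25))*np.cos(np.radians(yaw)),np.cos(np.radians(25))*np.sin(np.radians(yaw)),np.sin(np.radians(25))]); 
    y=np.cross(n,x)
    u0=np.round(proj(p,c)).astype(int); h=7
    o=np.array(p['xyz']);K=np.linalg.inv(np.array(p['intrinsics']))
    vs=np.arange(u0[1]-h,u0[1]+h+1);us=np.arange(u0[0]-h,u0[0]+h+1)
    off=(np.arange(ss)+.5)/ss-.5
    U=(us[:,None]+off).ravel();V=(vs[:,None]+off).ravel()
    uu,vv=np.meshgrid(U,V)
    d=np.stack([uu,vv,np.ones_like(uu)],-1)@K.T@p['rotation'].T
    t=((c-o)@n)/(d@n); P=o+d*t[...,None]-c
    r=np.hypot(P@x,P@y)
    m=np.where(r<.010,0,np.where(r<.0125,1,0.)).astype(float); w=(r<.0145).astype(float)
    m=cv2.GaussianBlur(m,(0,0),.6*ss)
    sh=lambda a:a.reshape(len(vs),ss,len(us),ss).mean((1,3))
    m,w=sh(m),sh(w); I=img[vs[0]:vs[-1]+1,us[0]:us[-1]+1]; return m,w,I
def score(p,img,c):
    m,w,I=model(p,img,c); w=(w>.8); 
    return -np.corrcoef(m[w],I[w])[0,1]
for n,p,f in (('scene',S,'pics/scene0.png'),('top',T,'pics/top0.png')):
    img=cv2.cvtColor(cv2.imread(f),cv2.COLOR_BGR2GRAY).astype(float)
    best=min((score(p,img,np.array([a,b,.05])),a,b) for a in np.arange(.450,.472,.001) for b in np.arange(-.26,-.238,.001))
    print(n,best,proj(p,[best[1],best[2],.05]))
E
python3 fit.py
```

```text
scene (np.float64(-0.7959978373148282), np.float64(0.464), np.float64(-0.254)) [399.3643 202.4264]
top (np.float64(-0.8824317535092973), np.float64(0.461), np.float64(-0.252)) [391.2385 236.306 ]
```

```bash
python3 -c "
from h import *
goto((.4186,-.2725,.136),-155)
goto((.4223,-.2707,.1269),-155)"
```

```text
now 10.425 [ 0.4113 -0.27    0.165 ] [ -89.9977    0.0203 -154.9261] [ 0.0412 -0.4187 -0.8607] 0.020346884904638218 delta [-0.55  2.9   0.54] twist 0.1 q [ 0.7781  0.2847 -0.3514  1.9704  0.1228  0.9065 -0.7693]
now 10.425 [ 0.4113 -0.27    0.165 ] [ -89.9977    0.0203 -154.9261] [ 0.0412 -0.4187 -0.8607] 0.020346884904638218 delta [-0.96  3.81  0.53] twist 0.1 q [ 0.7781  0.2847 -0.3514  1.9704  0.1228  0.9065 -0.7693]
```

Call:
{"fn": "arm_command", "kwargs": {
  "motion": [
    {"delta_pos":[-0.2,1,0.3],"twist":0},
    {"delta_pos":[-0.4,2,0.5],"twist":0},
    {"delta_pos":[-0.55,2.9,0.54],"twist":0},
    {"delta_pos":[-0.55,2.9,0.54],"twist":0}
  ]
}}

```text
clock: 10.92
ee_pos: [0.4177, -0.273, 0.1347]
orientation: [-1.573, -0.001, -2.706]
ft_force: [-1.0, 0.8, -1.4]
width: 0.0207
```

```bash
python3 -c "
from h import *
p=cam('scene');t=cam('top')
s=state();G=s['ee_pos']+[0,0,.0187];z=axis(24.5,np.degrees(s['orientation'][2]))
for c,n in((p,'S'),(t,'T')): print(n,'tip',proj(c,G-z*.105),'win',proj(c,(.4618,-.2523,.05)))
a=cv2.resize(p['frame'][160:230,360:430],(400,400),interpolation=2)
b=cv2.resize(t['frame'][200:265,360:425],(400,400),interpolation=2)
cv2.imwrite('pics/s10c.png',np.hstack([a,b]))
goto((.4223,-.2707,.1269),-155)"
```

```text
S tip [401.5936 200.0792] win [399.5597 202.8719]
T tip [392.8645 237.3477] win [391.3399 236.0317]
now 11.025 [ 0.4181 -0.2733  0.1356] [ -90.0257   -0.0113 -155.0242] [ 1.457  -0.4133 -0.3644] 0.02078742794828619 delta [-0.49  0.87 -0.06] twist -0.0 q [ 0.764   0.3357 -0.3422  1.9824  0.1478  0.8475 -0.7936]
```

View pics/s10c.png

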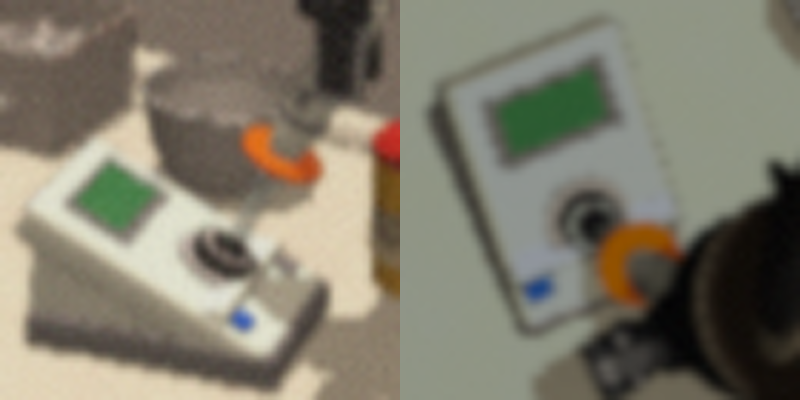

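```bash
cat >> h.py <<'E'
def favg(n=10):
    F=[];P=[];Q=[]
    for i in range(n):
        eyes.read_camera('scene'); s=state(); F.append(s['ft_force']); P.append(s['ee_pos']);Q.append(s['moment'])
    F=np.array(F); ax=axis(25,-155)
    print('t',s['clock'],'F',F.mean(0),'+-',F.std(0)/n**.5,'axial',F.mean(0)@ax,(F@ax).std()/n**.5,'M',np.mean(Q,0),'pos',np.mean(P,0),'ori',np.degrees(s['orientation']))
E
python3 -c "
from h import *
favg(12)"
```

```text
t 11.625 F [ 0.096  -0.2148 -0.9477] +- [0.1785 0.1618 0.1612] axial -0.8573049845057238 0.1698141064982684 M [-0.0181  0.026   0.0042] pos [ 0.4182 -0.2735  0.136 ] ori [ -89.9926    0.0059 -155.0368]
```

Call:
{"fn": "arm_command", "kwargs": {
  "motion": [
    {"delta_pos":[-0.2,0.35,-0.03],"twist":0},
    {"delta_pos":[-0.4,0.69,-0.06],"twist":0},
    {"delta_pos":[-0.4,0.69,-0.06],"twist":0}
  ]
}}

```text
clock: 12.0
ee_pos: [0.4215, -0.2708, 0.1285]
orientation: [-1.571, -0.0, -2.705]
ft_force: [0.3, -0.2, -1.1]
width: 0.0206
```

```bash
python3 -c "
from h import *
favg(10)"
```

```text
t 12.5 F [-0.0797 -0.2271 -1.043 ] +- [0.1279 0.1023 0.12  ] axial -0.8741696304303297 0.1332471661726871 M [ 0.0217  0.0118 -0.0088] pos [ 0.4215 -0.2712  0.1289] ori [ -89.9941    0.0025 -155.0389]
```

```bash
python3 -c "
from h import *
p=cam('scene');t=cam('top')
s=state();G=s['ee_pos']+[0,0,.0187];z=axis(24.5,np.degrees(s['orientation'][2]))
for c,n in((p,'S'),(t,'T')): print(n,'tip',proj(c,G-z*.105),'sh',proj(c,G-z*.0595),'win',proj(c,(.4618,-.2523,.05)),orange(c,proj(c,G-z*.0595),15))
a=cv2.resize(p['frame'][175:215,380:420],(600,600),interpolation=2)
cv2.imwrite('pics/s11c.png',a)
goto((.4223,-.2707,.1269),-155)"
```

```text
S tip [399.9843 202.194 ] sh [407.7549 188.9194] win [399.5597 202.8719] [(np.int32(80), array([406.3  , 188.775]))]
T tip [391.6845 236.286 ] sh [397.5547 241.6296] win [391.3399 236.0317] [(np.int32(93), array([395.6452, 240.2581]))]
now 12.6 [ 0.4215 -0.2713  0.1289] [ -89.9937    0.0006 -155.0355] [ 0.5004  0.3472 -1.1689] 0.02042519753526614 delta [-0.1   0.2  -0.02] twist -0.0 q [ 0.7549  0.3474 -0.3409  1.9851  0.1545  0.8335 -0.8064]
```

View pics/s11c.png

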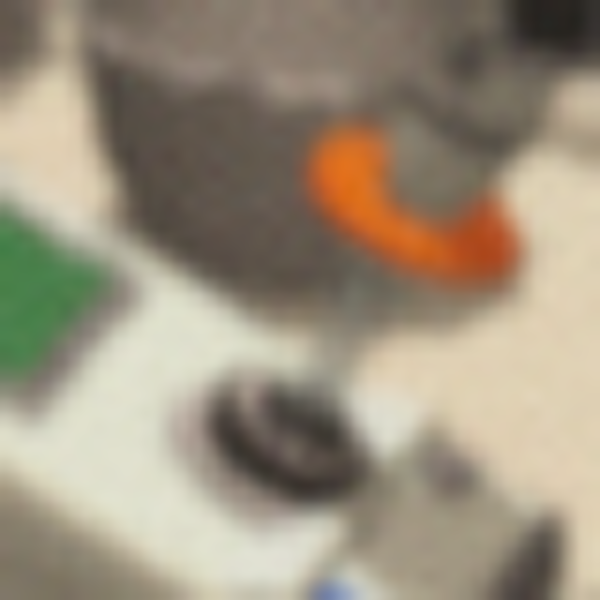

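Call:
{"fn": "arm_command", "kwargs": {
  "motion": [
    {"delta_pos":[-0.08,0.17,-0.01],"twist":0},
    {"delta_pos":[-0.16,0.33,-0.02],"twist":0},
    {"delta_pos":[-0.16,0.33,-0.02],"twist":0}
  ]
}}

```text
clock: 12.98
ee_pos: [0.4229, -0.2705, 0.1256]
orientation: [-1.571, -0.0, -2.706]
ft_force: [-0.1, -1.3, 0.1]
width: 0.0208
```

```bash
python3 -c "
from h import *
favg(12)"
```

```text
t 13.575 F [-0.3769 -0.7468  0.5819] +- [0.1162 0.1939 0.1326] axial 0.8051871161351681 0.14730403676815462 M [-0.2407  0.0854 -0.036 ] pos [ 0.4229 -0.2705  0.1257] ori [ -89.9898    0.0032 -155.0393]
```

Call:
{"fn": "arm_command", "kwargs": {
  "motion": [
    {"delta_pos":[-0.04,0.08,0],"twist":0},
    {"delta_pos":[-0.08,0.17,0],"twist":0},
    {"delta_pos":[-0.08,0.17,0],"twist":0}
  ]
}}

```text
clock: 13.95
ee_pos: [0.4236, -0.2701, 0.1239]
orientation: [-1.571, -0.0, -2.706]
ft_force: [-1.0, -2.2, 2.6]
width: 0.0203
```

```bash
python3 -c "
from h import *
favg(20)
p=cam('scene');t=cam('top')
s=state();G=s['ee_pos']+[0,0,.0187];z=axis(24.5,np.degrees(s['orientation'][2]))
for c,n in((p,'S'),(t,'T')): print(n,'tip',proj(c,G-z*.105),'sh',proj(c,G-z*.0595),orange(c,proj(c,G-z*.0595),15))
a=cv2.resize(p['frame'][175:215,380:420],(400,400),interpolation=2)
b=cv2.resize(t['frame'][215:255,370:410],(400,400),interpolation=2)
cv2.imwrite('pics/s12c.png',np.hstack([a,b])); cv2.imwrite('pics/s12.png',p['frame'])
"
```

```text
t 14.95 F [-0.8804 -1.8018  2.1032] +- [0.1114 0.1034 0.097 ] axial 2.5651181611736185 0.09571648940128911 M [-0.4421  0.1561 -0.0596] pos [ 0.4236 -0.2701  0.1239] ori [ -89.9976    0.0002 -155.0385]
S tip [398.9899 203.7984] sh [406.7249 190.5828] [(np.int32(78), array([405.5256, 190.3718]))]
T tip [390.9199 235.6526] sh [396.7301 240.9439] [(np.int32(88), array([394.8409, 239.4773]))]
```

View pics/s12c.png

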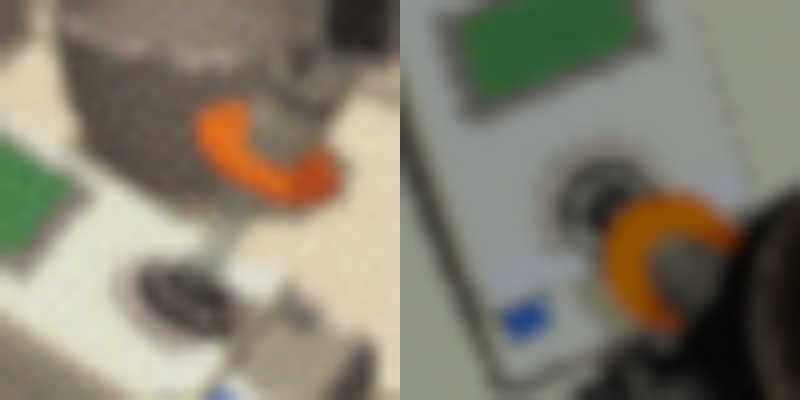

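View pics/s12.png

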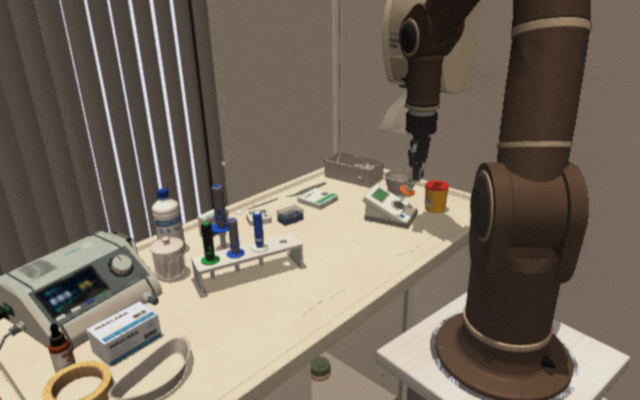

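Call:
{"fn": "arm_command", "kwargs": {
  "motion": [
    {"delta_pos":[0,0,0.03],"twist":0},
    {"delta_pos":[0,0,0.06],"twist":0},
    {"delta_pos":[0,0,0.06],"twist":0}
  ]
}}

```text
clock: 15.42
ee_pos: [0.4237, -0.2703, 0.1238]
orientation: [-1.571, -0.0, -2.706]
ft_force: [-0.5, -0.5, 2.0]
width: 0.0209
```

```bash
python3 -c "
from h import *
favg(20)"
```

```text
t 16.425 F [-1.6913  0.5142  2.2151] +- [0.1592 0.1292 0.0657] axial 2.5635061026223793 0.07887583494077155 M [0.162  0.3729 0.0549] pos [ 0.4237 -0.2704  0.1238] ori [ -90.0136   -0.0066 -155.034 ]
```

Call:
{"fn": "arm_command", "kwargs": {
  "motion": [
    {"delta_pos":[0,0,-0.03],"twist":0},
    {"delta_pos":[0,0,-0.03],"twist":0}
  ]
}}

```text
clock: 16.68
ee_pos: [0.4237, -0.2704, 0.1239]
orientation: [-1.571, 0.0, -2.706]
ft_force: [-1.0, -0.0, 1.9]
width: 0.0205
```

```bash
python3 -c "
from h import *
favg(20)"
```

```text
t 17.675 F [-1.4464  0.1725  2.0473] +- [0.0876 0.1094 0.0902] axial 2.3786497424967536 0.08303036746403886 M [0.0512 0.3888 0.0323] pos [ 0.4237 -0.2703  0.1239] ori [ -89.9977   -0.0012 -155.0318]
```

Call:
{"fn": "arm_command", "kwargs": {
  "motion": [
    {"delta_pos":[-0.01,0.02,-0.02],"twist":0},
    {"delta_pos":[-0.01,0.02,-0.02],"twist":0},
    {"delta_pos":[-0.01,0.02,-0.02],"twist":0},
    {"delta_pos":[-0.01,0.02,-0.02],"twist":0},
    {"delta_pos":[-0.01,0.02,-0.02],"twist":0}
  ]
}}

```text
clock: 18.3
ee_pos: [0.4237, -0.2702, 0.1237]
orientation: [-1.571, 0.0, -2.706]
ft_force: [-1.2, -1.1, 2.4]
width: 0.0205
```

```bash
python3 -c "
from h import *
favg(35);favg(35)
p=cam('scene','fin_s.png');t=cam('top','fin_t.png')
a=cv2.resize(p['frame'][160:280,180:420],(780,390),interpolation=2)
cv2.imwrite('pics/finc.png',a)
print(orange(p),orange(t));tiltcheck(p)
"
```

```text
t 20.05 F [-1.2984 -1.2792  2.3845] +- [0.0904 0.0931 0.0801] axial 2.8868947201472865 0.08082603696420146 M [-0.3199  0.2578 -0.0332] pos [ 0.4237 -0.2701  0.1237] ori [ -89.9919    0.0032 -155.0347]
t 21.8 F [-1.1955 -1.5484  2.3408] +- [0.0756 0.0834 0.0886] axial 2.855898592575912 0.08910594183663058 M [-0.397   0.2003 -0.048 ] pos [ 0.4237 -0.2701  0.1237] ori [ -89.9979   -0.0012 -155.0326]
[(np.int32(80), array([405.5375, 190.575 ])), (np.int32(61), array([436.4098, 189.8689])), (np.int32(58), array([ 56.0862, 347.4655])), (np.int32(303), array([ 81.6535, 372.1452]))] [(np.int32(88), array([394.7045, 239.4659]))]
G [ 0.4237 -0.27    0.1424] proj [417.2417 172.6019]
14 shield [410.4777 192.5158] tip [405.5071 207.1498] neck [411.9856 188.0765]
16 shield [409.7325 192.2074] tip [404.2184 206.6037] neck [411.4059 187.8383]
18 shield [408.9968 191.8759] tip [402.9469 206.0186] neck [410.8336 187.5821]
20 shield [408.2715 191.5218] tip [401.6938 205.3954] neck [410.2692 187.3082]
22 shield [407.5574 191.1454] tip [400.4605 204.7346] neck [409.7136 187.0168]
24 shield [406.8553 190.7473] tip [399.2482 204.0371] neck [409.1672 186.7083]
26 shield [406.166  190.3278] tip [398.0582 203.3038] neck [408.6308 186.3831]
28 shield [405.4902 189.8875] tip [396.8918 202.5353] neck [408.1049 186.0416]
30 shield [404.8288 189.427 ] tip [395.7501 201.7327] neck [407.5901 185.6842]
32 shield [404.1824 188.9466] tip [394.6343 200.8967] neck [407.087  185.3113]
[(np.int32(80), array([405.5375, 190.575 ])), (np.int32(61), array([436.4098, 189.8689]))]
```

View pics/finc.png

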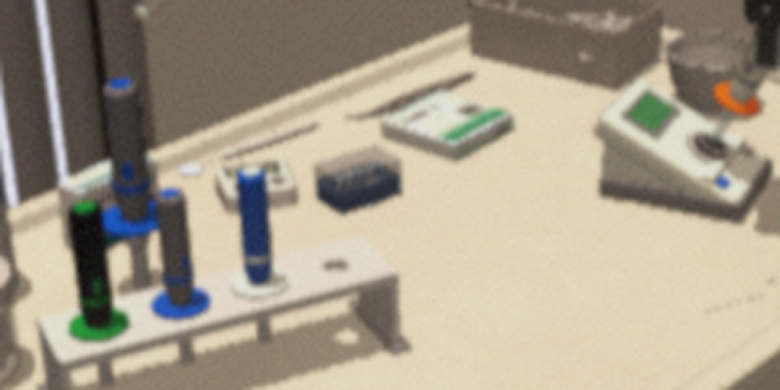

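```bash
python3 -c "
from h import *
print(state()['ft_force'],ticket.hand_in())"
```

```text
the job is handed in; nothing more can be done
[-1.5213 -1.1364  2.2608] None
```

I took the curing light out of the rack and handed the job in with its tip pressed on the middle of the meter's window. No verdict came back.

The tool can only turn about its fingers, so I could not tilt the arm to match the sloping face. Instead I lifted the light until only its tip was still in the rack hole. I then moved the gripper sideways, so the light swung about 24 to 25 degrees in the fingers, and drew it out along its own axis.

**Last checks**
- **Force:** the push along the window's axis was about 3.7 N, allowing for the light's weight. By the spring rate that is about 3.2 mm of sink.
- **Hold:** the force stayed steady over the last 3.5 s before hand-in, and the light had been in contact for about 8 s by then (hand-in at about 22 s).
- **Squareness:** the shield's position in the pictures gives a tilt of about 24 to 26 degrees against the 25 wanted.
- **Centring:** where the tip should be agrees with the fitted window centre to about 2 mm. The clear light guide is hard to see, so this comes mostly from the shield and the arm's position.
- **Surroundings:** in the last scene picture the other three handpieces stand in the rack and the rest of the work surface looks unchanged.

**What did not fully agree:** a sideways friction force of under about 1 N remained at the tip. Small sideways shifts changed its direction but did not remove it. It drifted slightly during the hold.

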